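Clamp the glued brow piece on the mask

TASK

The red mask in the green glue press has a freshly glued brow piece. First, with the press lever still up, turn the timer's selector until its pointer clicks in at the three-dot mark; then press the lever's black handle down from above until the yellow pointer stands in the green zone, never going into the red, and keep it there: the program finishes while the robot's fingers still hold the lever down. Leave everything else on the bench where it is.

Things in the scene. Friction and masses are not known exactly. Their poses are not given: they have to be found in the camera images.
- press: Green bench press, fixed. Origin: centre of the underside of its 170 x 320 x 20 mm base; z up; the lever runs along y, pivot at the +y end, black handle at the -y end. The red mask (top 95 mm up) lies on a form in its middle. On the +x side (x 56 to 68, y -70 to -40 mm, up to 210 mm high) stands the scale: white zone on top, green, red at the bottom; a yellow pointer on the lever sweeps over it.
- press_pivot (a point): Pivot of the lever: 110 mm towards the press's +y and 160 mm above the bench. The lever turns about the press's x axis through this point. The fixed posts round it reach 180 mm above the bench.
- press_lever (a joint): Angle of the sprung lever (rad): 0 = up (0.22 above level), grows as the handle goes down, level at 0.22, end stop 0.45. White zone 0 to 0.22, green 0.22 to 0.32 (middle 0.27), red from 0.32. Springs back to 0 when let go. Pushing on the handle's middle takes about 4 N to start, 9 N in the green, 12 N at the stop.
- handle_top (a point): Middle of the upper face of the black rubber handle (32 mm wide in the press's x, 90 mm along the lever, 24 mm thick), where to press; 220 mm from the pivot along the lever. 220 mm above the bench with the lever up, 161 mm in the middle of the green zone. Site z: the face's normal; y: along the lever to the pivot; x: as the press's x.
- timer_box: Dark grey glue timer, 160 x 160 x 50 mm, fixed to the bench, with a red selector knob in the middle of its top. Origin: centre of its underside, z up. White dots round the knob's -x side mark four positions: one, two, three and four dots, clockwise seen from above (from the -y side to the +y side).
- timer_knob (a joint): Angle of the selector (rad), grows clockwise seen from above, stops at 0 and 1.8. It clicks in at 0 (one dot), 0.6 (two dots), 1.2 (three dots) and 1.8 (four dots); let go within 0.15 of one, it is pulled towards it. Turning takes about 0.12 N m at most.
- timer_knob_grip (a point): Grip point of the selector, on its vertical axis, 87 mm above the bench. A red bar 46 mm long (point's x), 14 mm wide (point's y), top 94 mm above the bench, on a 48 mm red disc (top 64 mm up) that turns with it. The point's -x is the white pointer end; grip it across y.
- tin_yellow: Closed paint tin with yellow band, 76 mm across, 90 mm high; origin under its centre. Leave alone.
- tin_blue: Closed paint tin with blue band, 76 mm across, 90 mm high; origin under its centre. Leave alone.
- tin_purple: Closed paint tin with purple band, 76 mm across, 90 mm high; origin under its centre. Leave alone.
- glue_jar: Glue jar with white cap, 56 mm across, 70 mm high; origin under its centre. Leave alone.
- brush_pot: Red pot, 80 mm across and 100 mm high, with brushes up to 245 mm; origin under its centre. Leave alone.
- gold_mask: Gold full mask lying face up, 170 x 150 x 60 mm; origin under its centre. Leave alone.
- sand_block: Cork sanding block, 50 x 95 x 27 mm; origin under its centre. Leave alone.

How it is judged (in metres and radians):
On the way:
1. the selector stands at three dots while the lever is still up (value of joint timer_knob between 1.08 and 1.32 rad and value of joint press_lever below 0.06 rad), for 0.3 s.
At the end, for the whole second after the job is handed in: The fingers are pushing on the black handle with more than 2 N, the lever stands in the green zone (0.22 to 0.32 rad), and the selector is at three dots (1.2 rad within 0.12) (value of joint press_lever between 0.22 and 0.32 rad and value of joint timer_knob between 1.08 and 1.32 rad and contact force between the fingers and press_lever above 2 N); the arm keeps its last pose, push and grip.
It fails at once if the lever is pressed well into the red zone (more than 0.35 rad) (value of joint press_lever above 0.35 rad).
It fails at once if a tin, the jar, the pot, the gold mask or the sanding block is pushed more than 30 mm or tipped (distance of any of tin_yellow, tin_blue, tin_purple, glue_jar, brush_pot, gold_mask, sand_block from where it was at the start of the episode above 0.03 m or angle between any of tin_yellow, tin_blue, tin_purple, glue_jar, brush_pot, gold_mask, sand_block's own z axis and vertical above 0.4 rad).
It also fails if it takes over 48 s, if anything falls off the work surface, if the arm or the gripper's body presses on something with over 40 N, if the wrist force passes 120 N, or if a joint passes its speed limit or range.

ROBOT

A 6-joint arm with a two-finger parallel gripper is mounted at the origin on the work surface. World frame = base frame: x ahead of the robot, y to its left, z up, the work surface at z = 0. Lengths are in m, angles in degrees, forces in N, time in s.
With the tool pointing down it reaches from about 0.4 to 0.825 m from the base axis. Payload 7 kg.
Tool frame: the origin (TCP) lies on the centre line of the jaws, within the pads' length; the fingertips stand 14 mm ahead of it and the grasp point (between the pads) lies 5 mm behind it; z points along the fingers, y is the line along which they close (so a half turn about z gives the same grasp; the last joint's range is limited). The gripper opens to 88 mm and grips with 3 to 60 N. Pads are 19 mm wide; open, the fingers measure 130 mm over their backs; the gripper's body (78 mm by 193 mm) begins 47 mm behind the grasp point.
Start: joints at [93.341, 20.546, 0.682, 0, -70.136, -16.507], TCP at [0.154, 0.657, 0.241] pointing down, gripper open.
Joint ranges: [-176.03, 176.03], [-82.01, 121.73], [-58.28, 71.71], [-173.87, 95.51], [-174.79, -0.11], [-173.66, 173.66]. Speed limits (degrees/s): [136.94, 136.94, 172.46, 180, 180, 180].

INTERFACE

Orientations are given as [roll, pitch, yaw] about the fixed x, y, z axes, in that order (R = Rz(yaw) Ry(pitch) Rx(roll)).
In Python, from plant import r gives the robot as it stands.
- The arm moves only by the tool send_rows, never from a script. Its argument "steps" is a list of rows, each an object with "dp": the shift along the tool's x, y, z in mm, a list of three; "roll": the turn about the tool's z in rad; "jaw": the opening in per cent of the stroke, from 0 (shut) to 100 (fully open). In form: [{"dp": [tx, ty, tz], "roll": roll, "jaw": jaw}, ...]. A call has 1 to 5 rows; each row is the pose to reach, as a shift and turn from the pose commanded when the call began, along the tool's axes at that moment; what a row does not reach only later rows make up. A row lasts 1/8 s, in which the tool goes at most 62.5 mm and 10.7 degrees, less where a joint would pass 70% of its speed; a pose out of reach is approached as far as the arm can. A call with a gripper value outside its range is refused whole. The fingers move at their own pace and stop on an object; "newtons" is the grip in N (left out, the last holds). Time passes only in rows, so rows that repeat a pose let the fingers close. It gives the time, the measured TCP pose, the force, the opening and the grip force at its end, in the units of the state.
- r.get_state(): the state, without advancing time (a new reading comes with each control period).
- r.capture(name): name is "side" or "top"; returns a dict with "image" (420x560x3 uint8, blue, green, red), "K" (3x3 intrinsics, pixels), "dist" ([k1, k2, p1, p2, k3] as OpenCV has them; the pictures are not rectified), "rvec" (rotation vector, rad) and "tvec" (3), from world to camera coordinates, as OpenCV has them. Camera axes: x right, y down, z forward; pixel columns grow to the right and rows downward; lengths in m; the calibration is good to about 2 mm. A picture is of the moment at which its call begins. There is no depth.
- r.close_job(): hands the job in; it is judged then, once.
The state is a dict: "time_s": time; "joints": joint angles; "qd": joint speeds; "joint_torque": joint torques, N m; "tcp_pos": TCP position; "eef_rot": TCP orientation; "contact_force": force on the tool from outside, world axes, zero at the start; "moment": the same for the moment, N m; "gripper_width": finger opening in m; "gripper_force": force on a finger pad.
Only numpy, scipy, OpenCV 4.12 (cv2) and the standard library are available. Lean on these libraries where they do the work, as an engineer would, in place of code of your own. Each camera call takes 0.05 s, during which the arm holds its last target. There are 200 camera calls.

## Working session

There is one attempt and no reset: what is moved stays moved. The work goes in short steps, Python scripts to look and compute and a tool call to move; the robot and the scene stay as the last step left them, time stands still between calls to the robot, and variables do not carry over. Pictures are saved under pics/ and viewed, at most 10 in all, crops included, and the job is handed in when it is done.

Besides the shell and the picture viewer there is one more tool, called as name([rows], argument=value, ...), one row to a line, values as JSON. send_rows: Moves the arm, as the interface text tells. Its arguments: {"type":"object","properties":{"steps":{"type":"array","items":{"type":"object","properties":{"dp":{"type":"array","items":{"type":"number"}},"roll":{"type":"number"},"jaw":{"type":"number"}}}},"newtons":{"type":"number"}},"required":["steps"]}

```bash
ls; mkdir -p pics; python3 - <<'E'
from plant import r
import cv2,pickle
for n in("side","top"):
    c=r.capture(n); cv2.imwrite(f"pics/{n}0.png",c["image"]); pickle.dump(c,open(n+"0.pkl","wb"))
    print(n,c["rvec"],c["tvec"],c["K"],c["dist"])
print(r.get_state())
E
```

```text
pics
side [ 2.32310275 -0.50564774  0.20788067] [-0.53566342  0.28177863  1.34431967] [[468.92112488   0.         288.24474242]
 [  0.         468.92112488 211.92653123]
 [  0.           0.           1.        ]] [-0.09711615  0.          0.          0.          0.        ]
top [ 2.15070646 -2.1132734   0.15368661] [0.02120269 0.60104016 1.54251167] [[395.5302783    0.         277.72249229]
 [  0.         395.5302783  205.95212375]
 [  0.           0.           1.        ]] [-0.08734255  0.          0.          0.          0.        ]
{'time_s': 0.1, 'joints': array([ 9.33428140e+01,  2.05869859e+01,  6.37254987e-01, -1.94176913e-02,
       -7.01371960e+01, -1.65080968e+01]), 'qd': array([-0.02396903, -0.11414483,  0.15119995,  0.12629181, -0.08094271,
       -0.08209226]), 'joint_torque': array([-1.81631367e-03, -5.84157908e+01,  2.93753582e+01,  7.01550096e+00,
        1.01966097e-02, -6.09432027e-05]), 'tcp_pos': array([0.15364604, 0.65682266, 0.23970155]), 'eef_rot': array([ 1.79911469e+02, -7.20054287e-03, -1.31718887e+01]), 'contact_force': array([ 0.93837163,  0.13928112, -0.13021658]), 'moment': array([-0.05368311,  0.01825261,  0.013898  ]), 'gripper_force': 0.0, 'gripper_width': 0.08748668726966868}
```

View pics/side0.png

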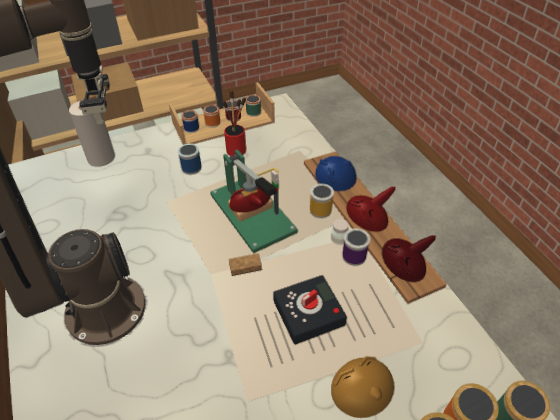

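View pics/top0.png

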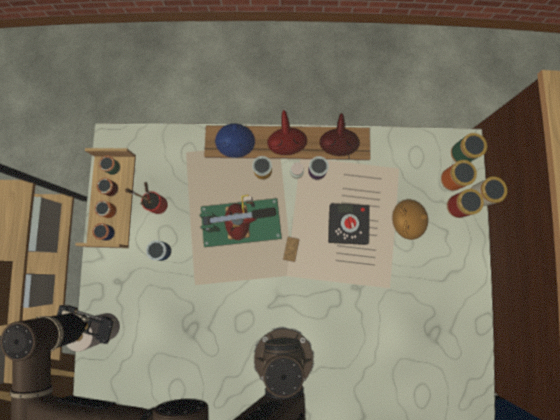

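```bash
cat > h.py <<'E'
import cv2,numpy as np,pickle
def load(n): return pickle.load(open(n+".pkl","rb"))
def plane(c,uv,z):
    p=cv2.undistortPoints(np.float64(uv).reshape(-1,1,2),c["K"],c["dist"]).reshape(-1,2)
    R=cv2.Rodrigues(c["rvec"])[0]; o=-R.T@np.ravel(c["tvec"])
    d=np.c_[p,np.ones(len(p))]@R
    return o+d*((z-o[2])/d[:,2])[:,None]
def proj(c,P): return cv2.projectPoints(np.float64(P).reshape(-1,1,3),c["rvec"],np.float64(c["tvec"]),c["K"],c["dist"])[0].reshape(-1,2)
E
python3 - <<'E'
from h import *
t=load("top0");s=load("side0")
f=lambda im,x,y,w,h,W,H:cv2.resize(im[y:y+h,x:x+w],(W,H),interpolation=cv2.INTER_CUBIC)
a=np.hstack([f(t["image"],322,198,50,50,400,300*4//3)[:300] if 0 else f(t["image"],322,198,54,40,400,300),f(s["image"],270,272,80,60,400,300)])
b=np.hstack([f(t["image"],195,190,96,60,400,300)*1,f(s["image"],205,145,104,78,400,300)])
cv2.imwrite("pics/crop0.png",np.vstack([a,b]))
im=t["image"];hsv=cv2.cvtColor(im,cv2.COLOR_BGR2HSV)
def big(m):
    cs=cv2.findContours(m,cv2.RETR_EXTERNAL,cv2.CHAIN_APPROX_NONE)[0]
    return max(cs,key=cv2.contourArea)
def roi(m,x0,y0,x1,y1):
    o=np.zeros_like(m);o[y0:y1,x0:x1]=m[y0:y1,x0:x1];return o
g=roi(cv2.inRange(hsv,(55,80,20),(95,255,255)),190,185,295,260)
k=cv2.morphologyEx(roi(cv2.inRange(hsv,(0,0,0),(179,255,75)),322,195,375,250),cv2.MORPH_CLOSE,np.ones((5,5)))
for n,m,z in(("press",g,.02),("timer",k,.05)):
    h=cv2.convexHull(big(m)).reshape(-1,2)
    P=plane(t,h,z)[:,:2].astype(np.float32); rect=cv2.minAreaRect(P*1000); print(n,rect)
red=roi(cv2.inRange(hsv,(0,120,60),(8,255,255))|cv2.inRange(hsv,(172,120,60),(179,255,255)),335,210,365,240)
ys,xs=np.nonzero(red);print("red",plane(t,[[xs.mean(),ys.mean()]],.08),xs.min(),xs.max(),ys.min(),ys.max(),len(xs))
E
```

```text
press ((513.13916015625, 109.56585693359375), (94.68507385253906, 167.19544982910156), 8.174819946289062)
timer ((534.9539794921875, -252.0651092529297), (156.26773071289062, 156.2561798095703), 89.08170318603516)
red [[ 0.53916384 -0.25414791  0.08      ]] 345 364 210 228 89
```

View pics/crop0.png

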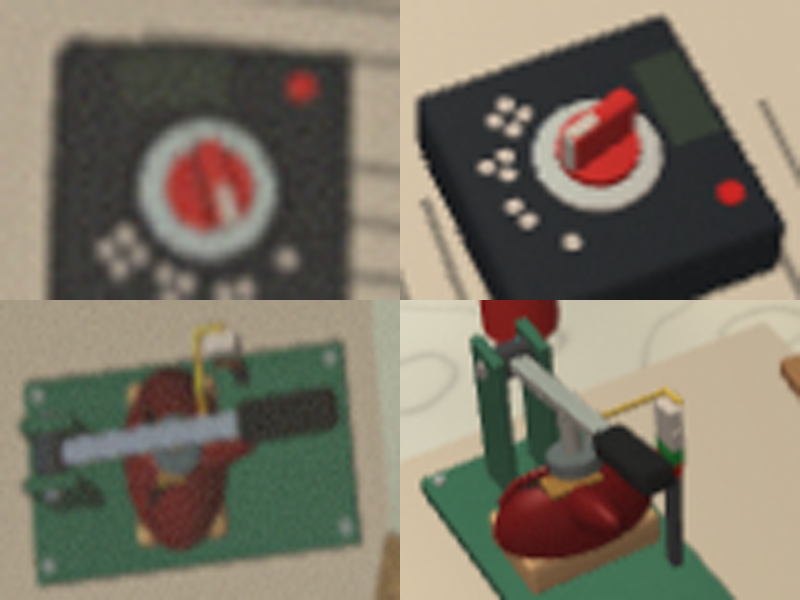

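```bash
python3 - <<'E'
from h import *
t=load("top0");s=load("side0")
cr=np.array([(25,382),(340,342),(360,545),(40,585)],float)
px=np.c_[195+cr[:,0]*96/400,190+(cr[:,1]-300)/5]-.4
P=plane(t,px,.02)[:,:2]*1000;print("corners",P.round(1),P.mean(0),cv2.minAreaRect(P.astype(np.float32)))
def comp(c,m,x0,y0,x1,y1):
    o=np.zeros_like(m);o[y0:y1,x0:x1]=m[y0:y1,x0:x1]
    cs=cv2.findContours(o,cv2.RETR_EXTERNAL,cv2.CHAIN_APPROX_NONE)[0];return max(cs,key=cv2.contourArea).reshape(-1,2)
H=cv2.cvtColor(t["image"],cv2.COLOR_BGR2HSV)
g=cv2.inRange(H,(60,60,20),(90,255,255));k=comp(t,g,190,185,297,260)
hd=comp(t,cv2.inRange(H,(0,0,0),(179,255,50)),245,200,285,225)
Q=plane(t,hd,.216)[:,:2]*1000;print("handle",cv2.minAreaRect(Q.astype(np.float32)),len(hd))
red=cv2.inRange(H,(0,120,60),(8,255,255))|cv2.inRange(H,(170,120,60),(179,255,255))
r=comp(t,red,338,212,361,238);print("reddisc",cv2.minEnclosingCircle(r.astype(np.float32)))
print(plane(t,[cv2.minEnclosingCircle(r.astype(np.float32))[0]],.07)*1000)
gray=cv2.inRange(H,(0,0,110),(179,90,255));gr=comp(t,gray,336,208,362,235)
e=cv2.fitEllipse(gr);print("ring",e,plane(t,[e[0]],.055)*1000)
print("px of knob axis z.055,.094",proj(t,[[.535,-.252,.055],[.535,-.252,.094]]),proj(s,[[.535,-.252,.055],[.535,-.252,.094]]))
# white pointer in knob
w=[(x,y) for y in range(212,236) for x in range(340,361) if gray[y,x] and cv2.pointPolygonTest(cv2.convexHull(r),(x,y),False)>0]
print("white",w,plane(t,[np.mean(w,0)],.094)*1000 if w else None)
sub=t["image"][192:242,322:376];cv2.imwrite("pics/k.png",cv2.resize(sub,(756,700)[:2] if 0 else (600,556),interpolation=cv2.INTER_NEAREST))
E
```

```text
corners [[599.6 349.7]
 [638.   39.1]
 [471.7  16.5]
 [433.3 327. ]] [535.65362061 183.06463934] ((535.6343383789062, 183.0884246826172), (167.84815979003906, 315.01800537109375), 7.046176910400391)
handle ((540.5534057617188, 105.33919525146484), (5.117851257324219, 2.533191204071045), 46.030113220214844) 3
reddisc ((350.0, 222.5), 5.590270042419434)
[[ 535.7181435  -254.64321301   70.        ]]
ring ((349.5405578613281, 222.75442504882812), (17.09906005859375, 17.706865310668945), 143.852783203125) [[ 536.47310712 -255.32777421   55.        ]]
px of knob axis z.055,.094 [[348.70980634 223.10937893]
 [350.35488878 221.95100444]] [[308.26496485 301.178097  ]
 [308.73507862 293.17913747]]
white [(351, 223), (352, 223), (351, 224), (352, 224), (353, 224), (352, 225), (353, 225), (352, 226)] [[ 526.12584621 -258.32010521   94.        ]]
```

View pics/k.png

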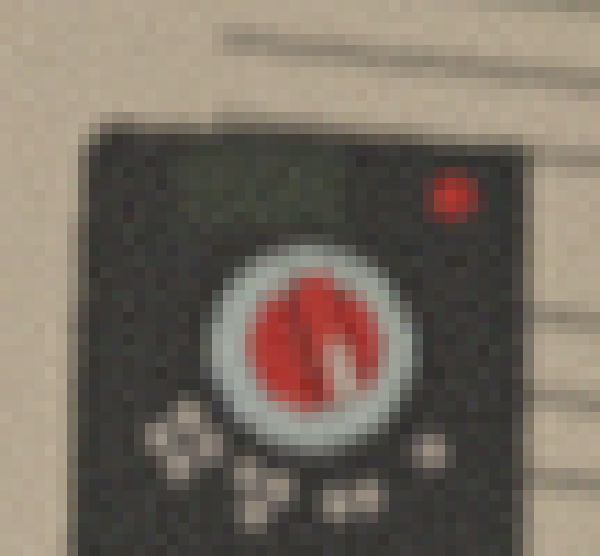

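```bash
python3 - <<'E'
from h import *
t=load("top0");s=load("side0")
f=lambda q:np.array(q)/11.11+[322,192]-.5
d=plane(t,f([(430,452),(352,500),(263,493),(185,440)]),.05)[:,:2]*1000
print(d.round(1),"circle",cv2.minEnclosingCircle(d.astype(np.float32)))
for c in([535,-252],[536.5,-255]):
    v=d-c;print(np.degrees(np.arctan2(-v[:,1],-v[:,0])).round(1),np.hypot(*v.T).round(1))
b=plane(t,f([(318,285),(347,382),(335,350),(352,388)]),.094)[:,:2]*1000;print(b.round(1),b[:2].mean(0))
for v in(b[1]-b[0],b[3]-b[2]):print(np.degrees(np.arctan2(-v[1],-v[0])))
# side crop: bar top ridge ends
fs=lambda q:np.array(q)/5.0+[270,272]-.5
b=plane(s,fs([(580-400,128),(625-400,97)]),.094)[:,:2]*1000;print("side",b.round(1),b.mean(0));v=b[0]-b[1];print(np.degrees(np.arctan2(-v[1],-v[0])))
d=plane(s,fs([(172,242),(120,213),(100,165),(110,118)]),.05)[:,:2]*1000;print(d.round(1));
h=lambda q:np.array(q,float)*[96/400,1/5]+[195,190]-.4
# handle ends mid in top crop; near pivot end z~.21 , far end
L=plane(t,h([(240,120),]),.210),plane(t,h([(335,108)]),.230);print("handle top",L)
# lever line on corners-model: 
y=np.radians(7.05);R=np.array([[np.cos(y),-np.sin(y)],[np.sin(y),np.cos(y)]])
ht=R@[0,110-220*np.cos(.22)+24*0]+[535.6,183];print("ht pred",ht)
print("pred px",proj(t,[[ht[0]/1e3,ht[1]/1e3,.22]]),proj(s,[[ht[0]/1e3,ht[1]/1e3,.22]]))
E
```

```text
[[ 500.  -298.4]
 [ 482.3 -270.2]
 [ 484.4 -238.3]
 [ 502.9 -210.5]] circle ((501.4488830566406, -254.45191955566406), 44.0135612487793)
[ 53.   19.1 -15.1 -52.3] [58.2 55.7 52.5 52.5]
[ 49.9  15.7 -17.7 -53. ] [56.8 56.3 54.7 55.8]
[[ 553.8 -251.3]
 [ 519.8 -261.1]
 [ 531.  -257. ]
 [ 517.7 -262.8]] [ 536.78444297 -256.19045829]
16.159602874683724
23.74119372023453
side [[ 521.4 -259.8]
 [ 552.7 -251.9]] [ 537.02332304 -255.82509272]
14.245680975732572
[[ 499.2 -298.3]
 [ 481.3 -270. ]
 [ 484.3 -237.2]
 [ 502.5 -211.1]]
handle top (array([[0.54529034, 0.12046403, 0.21      ]]), array([[0.55247237, 0.03810253, 0.23      ]]))
ht pred [548.45008798  79.09413423]
pred px [[263.56636368 212.52951498]] [[264.90970758 183.01228872]]
```

send_rows([
  {"dp":[0,0,-60],"roll":0,"jaw":100},
  {"dp":[60,48,-90],"roll":0,"jaw":100},
  {"dp":[108,88,-90],"roll":0,"jaw":100},
  {"dp":[156,127,-90],"roll":0,"jaw":100},
  {"dp":[204,166,-90],"roll":0,"jaw":100},
], newtons=20)

```text
time_s: 0.72
tcp_pos: [0.3046, 0.4612, 0.3304]
eef_rot: [180.0, 0.0, -13.1]
contact_force: [1.0, 0.5, -0.7]
gripper_width: 0.0873
gripper_force: 0.0
```

send_rows([
  {"dp":[48,39,0],"roll":0,"jaw":60},
  {"dp":[96,78,0],"roll":0,"jaw":60},
  {"dp":[144,117,0],"roll":0,"jaw":60},
  {"dp":[196,158,0],"roll":0,"jaw":60},
  {"dp":[214,212,0],"roll":0,"jaw":60},
])

```text
time_s: 1.35
tcp_pos: [0.4652, 0.2061, 0.3294]
eef_rot: [179.9, 0.1, -13.2]
contact_force: [0.7, -0.8, -0.5]
gripper_width: 0.0532
gripper_force: 0.0
```

```bash
python3 - <<'E'
from plant import r
s=r.get_state();print(s)
E
```

```text
{'time_s': 1.35, 'joints': array([ 4.60447444e+01,  1.97595590e+00, -1.13147410e+01,  3.77039649e-03,
       -7.68155040e+01,  3.07357353e+01]), 'qd': array([-42.25620488, -18.20204576, -19.26410517,  -0.28946514,
         0.76845769,  41.64089625]), 'joint_torque': array([  5.5248414 , -30.70245981,  31.83034658,   7.20405892,
         0.09774028,  -1.03628688]), 'tcp_pos': array([0.46518615, 0.20610371, 0.32943639]), 'eef_rot': array([ 1.79906841e+02,  5.11230853e-02, -1.32186985e+01]), 'contact_force': array([ 0.74732956, -0.81857581, -0.54686462]), 'moment': array([-0.05250147, -0.03966076, -0.03061678]), 'gripper_force': 0.0, 'gripper_width': 0.05315548064492323}
```

send_rows([
  {"dp":[20,53,0],"roll":-0.1,"jaw":60},
  {"dp":[41,106,0],"roll":-0.2,"jaw":60},
  {"dp":[61,159,0],"roll":-0.3,"jaw":60},
  {"dp":[82,212,0],"roll":-0.4,"jaw":60},
  {"dp":[103,265,0],"roll":-0.5,"jaw":60},
])

```text
time_s: 1.98
tcp_pos: [0.5036, -0.0755, 0.3305]
eef_rot: [-180.0, -0.0, 15.7]
contact_force: [1.6, 1.6, 0.8]
gripper_width: 0.0526
gripper_force: 0.0
```

send_rows([
  {"dp":[-8,56,0],"roll":0,"jaw":60},
  {"dp":[-16,112,0],"roll":0,"jaw":60},
  {"dp":[-23,167,50],"roll":0,"jaw":60},
  {"dp":[-23,167,100],"roll":0,"jaw":60},
  {"dp":[-23,167,150],"roll":0,"jaw":60},
])

```text
time_s: 2.6
tcp_pos: [0.5253, -0.2418, 0.1779]
eef_rot: [-180.0, 0.1, 15.4]
contact_force: [1.3, -1.1, -0.3]
gripper_width: 0.0528
gripper_force: 0.0
```

send_rows([
  {"dp":[0,0,0],"roll":0,"jaw":60},
  {"dp":[0,0,0],"roll":0,"jaw":60},
])

```text
time_s: 2.85
tcp_pos: [0.5274, -0.241, 0.1824]
eef_rot: [179.9, -0.1, 15.5]
contact_force: [0.9, -0.4, 0.1]
gripper_width: 0.0523
gripper_force: 0.0
```

send_rows([
  {"dp":[6,16,20],"roll":0,"jaw":60},
  {"dp":[6,16,50],"roll":0,"jaw":60},
  {"dp":[6,16,65],"roll":0,"jaw":60},
  {"dp":[6,16,65],"roll":0,"jaw":60},
])

```text
time_s: 3.35
tcp_pos: [0.5367, -0.2544, 0.1162]
eef_rot: [180.0, -0.0, 15.5]
contact_force: [-0.0, -0.6, 0.4]
gripper_width: 0.0524
gripper_force: 0.0
```

```bash
python3 - <<'E'
from plant import r
from h import *
f=lambda im,x,y,w,h:cv2.resize(im[y:y+h,x:x+w],(400,400),interpolation=cv2.INTER_CUBIC)
s=r.capture("side");t=r.capture("top");print(r.get_state()["tcp_pos"])
cv2.imwrite("pics/g1.png",np.hstack([f(s["image"],260,240,90,90),f(t["image"],315,185,70,70)]))
E
```

```text
[ 0.53737153 -0.25460662  0.11717394]
```

View pics/g1.png

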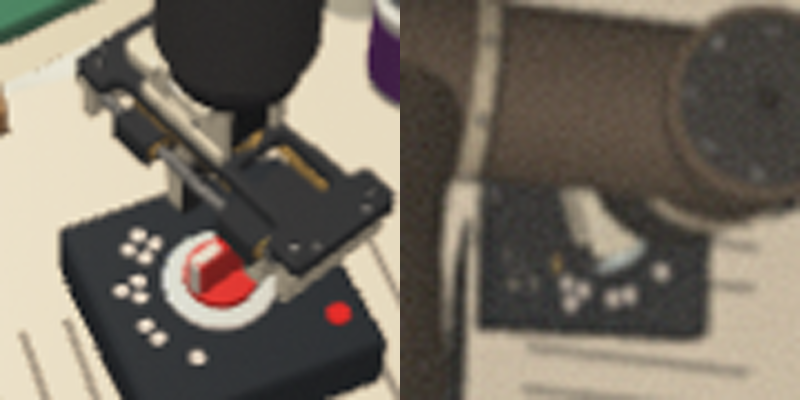

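The side view shows the fingers straddling the red bar (bar at about crop (220,270)). I'll descend and grip.

send_rows([
  {"dp":[0,1,18],"roll":0,"jaw":60},
  {"dp":[0,1,34],"roll":0,"jaw":60},
  {"dp":[0,1,34],"roll":0,"jaw":60},
  {"dp":[0,1,34],"roll":0,"jaw":0},
  {"dp":[0,1,34],"roll":0,"jaw":0},
], newtons=25)

```text
time_s: 4.08
tcp_pos: [0.537, -0.2556, 0.0822]
eef_rot: [180.0, -0.1, 15.5]
contact_force: [-0.5, -0.5, -0.3]
gripper_width: 0.0379
gripper_force: 0.0
```

send_rows([
  {"dp":[0,0,0],"roll":0,"jaw":0},
  {"dp":[0,0,0],"roll":0,"jaw":0},
  {"dp":[0,0,0],"roll":0,"jaw":0},
  {"dp":[0,0,0],"roll":0,"jaw":0},
])

```text
time_s: 4.58
tcp_pos: [0.5363, -0.2544, 0.0817]
eef_rot: [-179.9, 0.0, 15.5]
contact_force: [-1.8, 6.7, 5.0]
gripper_width: 0.0138
gripper_force: 25.0
```

send_rows([
  {"dp":[0,-1,0],"roll":0.13,"jaw":0},
  {"dp":[0,-1,0],"roll":0.26,"jaw":0},
  {"dp":[0,-1,0],"roll":0.4,"jaw":0},
  {"dp":[0,-1,0],"roll":0.5,"jaw":0},
  {"dp":[0,-1,0],"roll":0.6,"jaw":0},
])

```text
time_s: 5.2
tcp_pos: [0.5363, -0.2547, 0.0817]
eef_rot: [180.0, -0.0, -19.1]
contact_force: [-1.5, -1.0, 1.1]
gripper_width: 0.0139
gripper_force: 25.0
```

send_rows([
  {"dp":[0,0,0],"roll":0,"jaw":0},
  {"dp":[0,0,0],"roll":0,"jaw":0},
  {"dp":[0,0,0],"roll":0,"jaw":0},
])

```text
time_s: 5.58
tcp_pos: [0.5363, -0.2547, 0.0817]
eef_rot: [180.0, -0.0, -18.8]
contact_force: [-1.6, -0.3, 4.0]
gripper_width: 0.0139
gripper_force: 25.0
```

```bash
python3 - <<'E'
from plant import r
s=r.get_state();print({k:s[k] for k in("time_s","eef_rot","moment","joints","contact_force","gripper_width")})
E
```

```text
{'time_s': 5.575, 'eef_rot': array([ 1.79986560e+02, -3.75703738e-03, -1.88212061e+01]), 'moment': array([-0.48360753,  0.5677732 , -0.00105099]), 'joints': array([-6.55077412e+00,  2.14387511e+01, -2.10424367e+01,  1.88904862e-02,
       -4.75179990e+01,  7.77168098e+01]), 'contact_force': array([-1.6495639 , -0.33335025,  4.02830875]), 'gripper_width': 0.013912660244905103}
```

send_rows([
  {"dp":[0,0,0],"roll":0,"jaw":60},
  {"dp":[0,0,0],"roll":0,"jaw":60},
  {"dp":[0,0,0],"roll":0,"jaw":60},
  {"dp":[0,0,0],"roll":0,"jaw":60},
  {"dp":[0,0,0],"roll":0,"jaw":60},
])

```text
time_s: 6.2
tcp_pos: [0.5363, -0.2545, 0.0814]
eef_rot: [-180.0, 0.0, -18.9]
contact_force: [0.2, -0.4, 0.2]
gripper_width: 0.0519
gripper_force: 0.0
```

send_rows([
  {"dp":[0,0,-40],"roll":0,"jaw":60},
  {"dp":[0,0,-100],"roll":0,"jaw":0},
  {"dp":[0,0,-160],"roll":0,"jaw":0},
  {"dp":[0,0,-218],"roll":0,"jaw":0},
  {"dp":[0,0,-218],"roll":0,"jaw":0},
])

```text
time_s: 6.82
tcp_pos: [0.5384, -0.2554, 0.3053]
eef_rot: [-180.0, -0.6, -18.9]
contact_force: [0.6, 0.6, -0.9]
gripper_width: 0.0182
gripper_force: 0.0
```

```bash
python3 - <<'E'
from plant import r
from h import *
s=r.capture("side");print(r.get_state()["tcp_pos"])
cv2.imwrite("pics/g2.png",cv2.resize(s["image"][270:335,265:352],(522,390),interpolation=cv2.INTER_CUBIC))
E
```

```text
[ 0.53716895 -0.2546803   0.30198009]
```

View pics/g2.png

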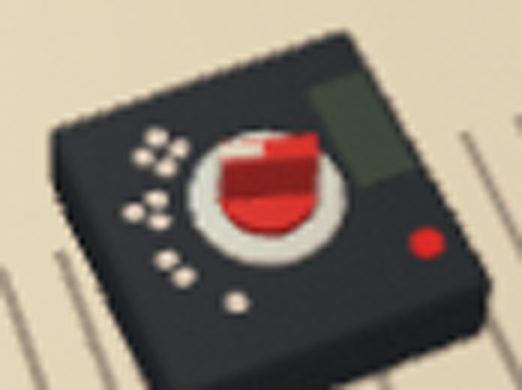

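The pointer (crop (240,150)) points left, parallel to the line from the knob centre to the three-dot mark (147,210). Next I'll go over the handle with the jaws shut.

send_rows([
  {"dp":[-16,-53,0],"roll":-0.1,"jaw":0},
  {"dp":[-32,-106,0],"roll":-0.2,"jaw":0},
  {"dp":[-48,-158,0],"roll":-0.3,"jaw":0},
  {"dp":[-64,-212,0],"roll":-0.4,"jaw":0},
  {"dp":[-80,-265,0],"roll":-0.45,"jaw":0},
])

```text
time_s: 7.5
tcp_pos: [0.5456, 0.0238, 0.2979]
eef_rot: [180.0, 0.1, 7.0]
contact_force: [0.7, 0.6, -0.3]
gripper_width: 0.0005
gripper_force: 0.0
```

send_rows([
  {"dp":[6,-53,0],"roll":0,"jaw":0},
  {"dp":[6,-53,0],"roll":0,"jaw":0},
  {"dp":[6,-53,0],"roll":0,"jaw":0},
])

```text
time_s: 7.88
tcp_pos: [0.5455, 0.0754, 0.2982]
eef_rot: [180.0, 0.1, 6.9]
contact_force: [-0.4, 0.2, -0.4]
gripper_width: 0.0007
gripper_force: 0.0
```

send_rows([
  {"dp":[3,0,25],"roll":0,"jaw":0},
  {"dp":[3,0,50],"roll":0,"jaw":0},
  {"dp":[3,0,65],"roll":0,"jaw":0},
  {"dp":[3,0,75],"roll":0,"jaw":0},
  {"dp":[3,0,75],"roll":0,"jaw":0},
])

```text
time_s: 8.5
tcp_pos: [0.5491, 0.075, 0.2247]
eef_rot: [180.0, 0.0, 6.9]
contact_force: [-0.8, -2.6, 5.0]
gripper_width: 0.0003
gripper_force: 2.2
```

send_rows([
  {"dp":[0,0,10],"roll":0,"jaw":0},
  {"dp":[0,0,20],"roll":0,"jaw":0},
  {"dp":[0,0,30],"roll":0,"jaw":0},
  {"dp":[0,0,38],"roll":0,"jaw":0},
  {"dp":[0,0,38],"roll":0,"jaw":0},
])

```text
time_s: 9.12
tcp_pos: [0.5501, 0.0752, 0.1878]
eef_rot: [179.9, -0.1, 6.9]
contact_force: [0.2, -4.8, 8.0]
gripper_width: 0.0004
gripper_force: 3.8
```

send_rows([
  {"dp":[0,0,5],"roll":0,"jaw":0},
  {"dp":[0,0,9],"roll":0,"jaw":0},
  {"dp":[0,0,12],"roll":0,"jaw":0},
  {"dp":[0,0,12],"roll":0,"jaw":0},
  {"dp":[0,0,12],"roll":0,"jaw":0},
])

```text
time_s: 9.75
tcp_pos: [0.5501, 0.0749, 0.1765]
eef_rot: [179.9, -0.1, 6.9]
contact_force: [-0.6, -7.3, 8.5]
gripper_width: 0.0002
gripper_force: 4.6
```

```bash
python3 - <<'E'
from plant import r
from h import *
s=r.capture("side");print(r.get_state())
cv2.imwrite("pics/g3.png",cv2.resize(s["image"][145:245,205:315],(660,600),interpolation=cv2.INTER_CUBIC))
E
```

```text
{'time_s': 9.8, 'joints': array([ 28.03997446,  12.21308673, -19.92527781,   0.13724513,
       -57.74753257,  68.78817172]), 'qd': array([-0.07808625, -0.10526988, -0.03785357,  0.06474597,  0.06948348,
        0.00746344]), 'joint_torque': array([ 3.73563588e+00, -3.93528450e+01,  2.50479072e+01,  3.28378983e+00,
        1.32327162e+00, -1.09628806e-02]), 'tcp_pos': array([0.55017568, 0.07488363, 0.17651456]), 'eef_rot': array([ 1.79932916e+02, -1.48351508e-01,  6.90135847e+00]), 'contact_force': array([-1.14898274, -6.17158971,  8.96088642]), 'moment': array([-2.54793299,  0.04016921, -0.01725023]), 'gripper_force': 4.582555303350091, 'gripper_width': 0.0006301147461497664}
```

View pics/g3.png

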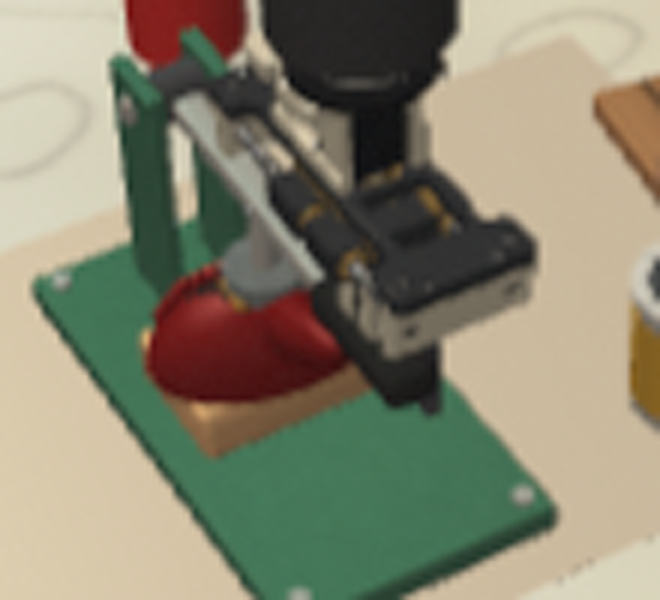

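The lever is pushed down by the shut fingers on the black handle (about crop (390,360)); the scale is hidden behind the gripper. The fingertip height of 162.5 mm and the 9 N push both put the lever at about 0.265 rad, mid-green. I'm handing in.

```bash
python3 - <<'E'
from plant import r
print(r.close_job())
E
```

```text
the job is handed in; nothing more can be done
None
```

I handed the job in at about 9.8 s with the selector at three dots and the fingers holding the lever down at about 0.265 rad, in the green zone; the scale was hidden behind the gripper, so that angle comes from fingertip height and the 9 N push, and no verdict was returned.

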